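Load the router's tool magazine in reverse order

TASK

Load the router's tool magazine: move all four toolholders from the black cups of the setting rack into the grey pockets of the magazine in reverse order, so that the one standing furthest to the robot's left goes into the right-most pocket, the next into the pocket beside it, and so on to the right-most one, which goes into the left-most pocket. Set each down upright and fully seated on its flange without dropping it or tipping it over, and leave the tape measure, glue bottle and spanner where they are.

Things in the scene. Friction and masses are not known exactly. Their poses are not given: they have to be found in the camera images.
- holder_straight: Loose steel toolholder, 0.4 kg, round about z (up), origin at the centre of its underside (taper tip). Upward: taper to 46 mm, 16 mm across at the tip, 28 at its top; flange 52 mm across to 60 mm; dark nut 40 mm across to 96 mm (grip here, about 84 mm above the origin); then the cutter: slim upright cylinder 12 mm across (134 mm tall in all). Starts in cup_straight.
- holder_disc: Loose steel toolholder, 0.4 kg, round about z (up), origin at the centre of its underside (taper tip). Upward: taper to 46 mm, 16 mm across at the tip, 28 at its top; flange 52 mm across to 60 mm; dark nut 40 mm across to 96 mm (grip here, about 84 mm above the origin); then the cutter: flat disc 44 mm across, 6 mm thick (120 mm tall in all). Starts in cup_disc.
- holder_vee: Loose steel toolholder, 0.4 kg, round about z (up), origin at the centre of its underside (taper tip). Upward: taper to 46 mm, 16 mm across at the tip, 28 at its top; flange 52 mm across to 60 mm; dark nut 40 mm across to 96 mm (grip here, about 84 mm above the origin); then the cutter: cone 34 mm across, point up (127 mm tall in all). Starts in cup_vee.
- holder_ball: Loose steel toolholder, 0.4 kg, round about z (up), origin at the centre of its underside (taper tip). Upward: taper to 46 mm, 16 mm across at the tip, 28 at its top; flange 52 mm across to 60 mm; dark nut 40 mm across to 96 mm (grip here, about 84 mm above the origin); then the cutter: ball 24 mm across on a neck (132 mm tall in all). Starts in cup_ball.
- cup_straight: Fixed black round cup, open on top, 57 mm across, bore 40, 52 mm tall; origin at the centre of its underside, 8 mm above the bench. holder_straight starts in it, flange on its rim, taper hanging inside; the cup never moves, so it marks that holder's place in the row. All four cups look alike; their order in the row changes.
- cup_disc: Fixed black round cup, open on top, 57 mm across, bore 40, 52 mm tall; origin at the centre of its underside, 8 mm above the bench. holder_disc starts in it, flange on its rim, taper hanging inside; the cup never moves, so it marks that holder's place in the row. All four cups look alike; their order in the row changes.
- cup_vee: Fixed black round cup, open on top, 57 mm across, bore 40, 52 mm tall; origin at the centre of its underside, 8 mm above the bench. holder_vee starts in it, flange on its rim, taper hanging inside; the cup never moves, so it marks that holder's place in the row. All four cups look alike; their order in the row changes.
- cup_ball: Fixed black round cup, open on top, 57 mm across, bore 40, 52 mm tall; origin at the centre of its underside, 8 mm above the bench. holder_ball starts in it, flange on its rim, taper hanging inside; the cup never moves, so it marks that holder's place in the row. All four cups look alike; their order in the row changes.
- setting_board: Setting rack: fixed plywood board 80 x 360 x 8 mm, origin at the centre of its underside on the bench, y axis along the row (roughly the robot's left). The four black cups stand on it at y = +135, +45, -45 and -135 mm, rims 60 mm above the bench.
- magazine: Fixed aluminium rail 70 x 360 x 8 mm with four grey pockets (57 mm across, bore 40, rims 60 mm above the bench), empty at first, before or behind the setting rack. Origin: centre of its underside on the bench; y axis along the row (roughly robot's left); pocket centres at x = 0, y = +135, +45, -45, -135 mm. A seated holder's flange rests on the rim, its origin 14 mm above the bench.
- tape_measure: Bystander: loose black and yellow tape measure, 70 x 34 x 62 mm, origin at the centre of its underside.
- glue_bottle: Bystander: loose white bottle with orange cap, 60 mm across, 150 mm tall, origin at the centre of its underside.
- spanner: Bystander: loose steel spanner 200 mm long lying flat along its x axis, origin at its middle.

How it is judged:
At the end, for the whole second after the job is handed in: Each holder stands in the magazine pocket that mirrors its starting place in the row, within 12 mm of the pocket's centre along and across the rail, its origin 9 to 19 mm above the bench (flange on the rim), within 0.12 rad of upright, released and at rest (((y of cup_straight in the frame of setting_board between -0.155 and -0.115 m and y of holder_straight in the frame of magazine between 0.123 and 0.147 m) or (y of cup_straight in the frame of setting_board between -0.065 and -0.025 m and y of holder_straight in the frame of magazine between 0.033 and 0.057 m) or (y of cup_straight in the frame of setting_board between 0.025 and 0.065 m and y of holder_straight in the frame of magazine between -0.057 and -0.033 m) or (y of cup_straight in the frame of setting_board between 0.115 and 0.155 m and y of holder_straight in the frame of magazine between -0.147 and -0.123 m)) and x of holder_straight in the frame of magazine between -0.012 and 0.012 m and height (world z) of holder_straight between 0.009 and 0.019 m and angle between each of holder_straight, holder_disc, holder_vee, holder_ball's own z axis and vertical below 0.12 rad and linear speed of each of holder_straight, holder_disc, holder_vee, holder_ball below 0.02 m/s and angular speed of each of holder_straight, holder_disc, holder_vee, holder_ball below 0.2 rad/s and ((y of cup_disc in the frame of setting_board between -0.155 and -0.115 m and y of holder_disc in the frame of magazine between 0.123 and 0.147 m) or (y of cup_disc in the frame of setting_board between -0.065 and -0.025 m and y of holder_disc in the frame of magazine between 0.033 and 0.057 m) or (y of cup_disc in the frame of setting_board between 0.025 and 0.065 m and y of holder_disc in the frame of magazine between -0.057 and -0.033 m) or (y of cup_disc in the frame of setting_board between 0.115 and 0.155 m and y of holder_disc in the frame of magazine between -0.147 and -0.123 m)) and x of holder_disc in the frame of magazine between -0.012 and 0.012 m and height (world z) of holder_disc between 0.009 and 0.019 m and ((y of cup_vee in the frame of setting_board between -0.155 and -0.115 m and y of holder_vee in the frame of magazine between 0.123 and 0.147 m) or (y of cup_vee in the frame of setting_board between -0.065 and -0.025 m and y of holder_vee in the frame of magazine between 0.033 and 0.057 m) or (y of cup_vee in the frame of setting_board between 0.025 and 0.065 m and y of holder_vee in the frame of magazine between -0.057 and -0.033 m) or (y of cup_vee in the frame of setting_board between 0.115 and 0.155 m and y of holder_vee in the frame of magazine between -0.147 and -0.123 m)) and x of holder_vee in the frame of magazine between -0.012 and 0.012 m and height (world z) of holder_vee between 0.009 and 0.019 m and ((y of cup_ball in the frame of setting_board between -0.155 and -0.115 m and y of holder_ball in the frame of magazine between 0.123 and 0.147 m) or (y of cup_ball in the frame of setting_board between -0.065 and -0.025 m and y of holder_ball in the frame of magazine between 0.033 and 0.057 m) or (y of cup_ball in the frame of setting_board between 0.025 and 0.065 m and y of holder_ball in the frame of magazine between -0.057 and -0.033 m) or (y of cup_ball in the frame of setting_board between 0.115 and 0.155 m and y of holder_ball in the frame of magazine between -0.147 and -0.123 m)) and x of holder_ball in the frame of magazine between -0.012 and 0.012 m and height (world z) of holder_ball between 0.009 and 0.019 m); the robot touches nothing.
It fails at once if a holder tipped over (more than 0.6 rad) (angle between any of holder_straight, holder_disc, holder_vee, holder_ball's own z axis and vertical above 0.6 rad).
It fails at once if a holder dropped (falling freely by more than about 30 mm) ((linear speed of holder_straight above 0.8 m/s and contact force between holder_straight and the fingers below 0.1 N) or (linear speed of holder_disc above 0.8 m/s and contact force between holder_disc and the fingers below 0.1 N) or (linear speed of holder_vee above 0.8 m/s and contact force between holder_vee and the fingers below 0.1 N) or (linear speed of holder_ball above 0.8 m/s and contact force between holder_ball and the fingers below 0.1 N)).
It fails at once if a bystander moved by more than 30 mm (distance of any of tape_measure, glue_bottle, spanner from where it was at the start of the episode above 0.03 m).
It also fails if it takes over 115 s, if anything falls off the work surface, if the arm or the gripper's body presses on something with over 40 N, if the wrist force passes 120 N, or if a joint passes its speed limit or range.

ROBOT

A 6-joint arm with a two-finger parallel gripper is mounted at the origin on the work surface. World frame = base frame: x ahead of the robot, y to its left, z up, the work surface at z = 0. Lengths are in m, angles in rad, forces in N, time in s.
With the tool pointing down it reaches from about 0.35 to 0.975 m from the base axis. Payload 4.9 kg.
Tool frame: the origin (TCP) lies midway between the tips of the shut fingers; the grasp point (between the pads) lies 19 mm behind it; z points along the fingers, y is the line along which they close (so a half turn about z gives the same grasp; the last joint's range is limited). The gripper opens to 85 mm and grips with 20 to 120 N. Pads are 22 mm wide; open, the fingers measure 114 mm over their backs; the gripper's body (76 mm by 85 mm) begins 54 mm behind the grasp point. The pads swing forward as they close: fully open they stand 13 mm farther back than shut.
Start: joints at [1.098, 0.053, 1.613, -0, 1.476, -0.119], TCP at [0.217, 0.586, 0.205] pointing down, gripper open.
Joint ranges: [-3.01, 3.01], [-1.01, 2.22], [0.06, 2.58], [-1.02, 4.17], [0.09, 2.62], [-3.14, 3.14]. Speed limits (rad/s): [2.57, 2.57, 3.14, 3.14, 3.14, 3.14].

INTERFACE

Orientations are given as a unit quaternion [w, x, y, z].
In Python, from plant import * gives the robot as it stands.
- The arm moves only by the tool jog_arm, never from a script. Its argument "targets" is a list of rows, each a list of 3 entries, a list of its own where there are three numbers: the shift along the tool's x, y, z in units of 25 mm (1.0 is 25 mm), then the turn, a rotation vector about the tool's x, y, z in units of 8 degrees (1.0 is 8 degrees), then the opening in per cent of the stroke, from 0 (shut) to 100 (fully open). A call has 1 to 8 rows; each row is the pose to reach, as a shift and turn from the pose commanded when the call began, along the tool's axes at that moment; what a row does not reach only later rows make up. A row lasts 1/8 s, in which the tool goes at most 62.5 mm and 10.7 degrees, less where a joint would pass 70% of its speed; a pose out of reach is approached as far as the arm can. A call with a gripper value outside its range is refused whole. The fingers move at their own pace and stop on an object; the grip force is fixed at half the most. Time passes only in rows, so rows that repeat a pose let the fingers close. It gives the time, the measured TCP pose, the force, the opening and the grip force at its end, in the units of the state.
- state(): the state, without advancing time (a new reading comes with each control period).
- grab_frame(name): name is "side" or "top" or "wrist"; returns (picture, depth): 384x512x3 uint8, red, green, blue; 384x512 float32, m along the optical axis (not along the pixel's ray), 0 where there is no reading.
- camera_params(name): a dict with "fovy" (degrees; the focal length in pixels is half the picture's height over the tangent of half this angle, whatever the lens; pixels are square), "cx", "cy" (the principal point, pixels), "rvec" (rotation vector, rad) and "tvec" (3), from world to camera coordinates, as OpenCV has them; the wrist camera has in their place "hand_eye" (4x4, takes a point from camera to tool coordinates, whose origin is the TCP and whose axes are the flange's). Camera axes: x right, y down, z forward; pixel columns grow to the right and rows downward; lengths in m; the calibration is good to about 2 mm. A picture is of the moment at which its call begins: read the wrist's pose just before it. camera_params takes no time and is no camera call.
- job_done(): hands the job in; it is judged then, once.
The state is a dict: "time": time; "joint_pos": joint angles; "joint_vel": joint speeds; "joint_efforts": joint torques, N m; "tool_pos": TCP position; "tool_rot": TCP orientation; "contact_force": force on the tool from outside, world axes, zero at the start; "ft_torque": the same for the moment, N m; "gripper_width": opening from 0.0 (shut) to 1.0 (fully open); "grasp_force": force on a finger pad.
Only numpy, scipy, OpenCV 4.12 (cv2) and the standard library are available. Lean on these libraries where they do the work, as an engineer would, in place of code of your own. Each camera call takes 0.05 s, during which the arm holds its last target. There are 200 camera calls.

## Working session

There is one attempt and no reset: what is moved stays moved. The work goes in short steps, Python scripts to look and compute and a tool call to move; the robot and the scene stay as the last step left them, time stands still between calls to the robot, and variables do not carry over. Pictures are saved under pics/ and viewed, at most 14 in all, crops included, and the job is handed in when it is done.

Besides the shell and the picture viewer there is one more tool, called after "Request:" as a command line: name --argument value ..., lists and objects as JSON in quotes. jog_arm: Moves the arm, as the interface text tells. Its arguments: {"type":"object","properties":{"targets":{"type":"array"}},"required":["targets"]}

```bash
mkdir -p pics
cat > h.py <<'E'
from plant import *
import numpy as np, cv2
from scipy.spatial.transform import Rotation as R
def cam(n, s=None):
    p=camera_params(n); f=192/np.tan(np.radians(p["fovy"]/2))
    K=np.array([[f,0,p["cx"]],[0,f,p["cy"]],[0,0,1]])
    if n=="wrist":
        H=np.array(p["hand_eye"]); q=s["tool_rot"]; Rt=R.from_quat([q[1],q[2],q[3],q[0]]).as_matrix()
        return K, Rt@H[:3,:3], Rt@H[:3,3]+np.array(s["tool_pos"])
    Rw=R.from_rotvec(np.array(p["rvec"]).ravel()).as_matrix()
    return K, Rw.T, -Rw.T@np.array(p["tvec"]).ravel()
def cloud(c,d):
    K,A,t=c; v,u=np.indices(d.shape)
    P=np.stack([(u-K[0,2])/K[0,0]*d,(v-K[1,2])/K[1,1]*d,d],-1)
    return P@A.T+t
def ray(c,u,v,z):
    K,A,t=c; r=A@np.linalg.inv(K)@[u,v,1]; return t+r*(z-t[2])/r[2]
E
python3 - <<'E'
from h import *
s=state(); print(s)
for n in("side","top"):
    im,d=grab_frame(n); cv2.imwrite(f"pics/{n}0.png",im[...,::-1]); np.savez(f"{n}0.npz",im=im,d=d)
    print(n,camera_params(n),cam(n)[2],(d>0).mean())
print(camera_params("wrist"))
E
```

```text
{'time': 0.0, 'joint_pos': array([ 1.09803530e+00,  5.33550168e-02,  1.61428035e+00, -1.40398667e-05,
        1.47598395e+00, -1.18987711e-01]), 'joint_vel': array([-0.00221682, -0.00153667, -0.00095147, -0.0017288 ,  0.0005228 ,
       -0.00038393]), 'joint_efforts': array([-2.19145863e-03, -3.93681943e+01, -3.70172060e+01, -3.12323000e-04,
        6.98476390e-03,  2.59572055e-06]), 'tool_pos': array([0.21621599, 0.58569931, 0.20387236]), 'tool_rot': array([-2.88779382e-04,  1.75964916e-01,  9.84395917e-01, -9.71337201e-04]), 'contact_force': array([ 0.14800463, -0.22834445,  0.30442538]), 'ft_torque': array([-0.0293612 ,  0.04789814,  0.00785843]), 'grasp_force': 0.0, 'gripper_width': 1.0037075933029962}
side {'fovy': 44.633795006548326, 'cx': 264.13770303759287, 'cy': 191.01457287719984, 'rvec': array([ 2.15902238, -0.70744295,  0.36845027]), 'tvec': array([-0.41174706,  0.19490993,  1.28281247])} [-0.21503422 -0.93837852  0.96246528] 0.9959564208984375
top {'fovy': 47.395588970137176, 'cx': 253.15593645378897, 'cy': 181.82859146344353, 'rvec': array([ 2.12602242, -2.17621603,  0.15326072]), 'tvec': array([-0.01236253,  0.49695728,  1.48356954])} [ 0.28687255 -0.01598136  1.53803338] 0.9957987467447916
{'fovy': 62.41445739460002, 'cx': 251.74464703027456, 'cy': 190.9875891257293, 'hand_eye': array([[ 2.86639135e-04, -9.59324171e-01, -2.82306664e-01,
         7.13387557e-02],
       [ 9.99999794e-01,  1.12918980e-04,  6.31629330e-04,
         1.01341474e-05],
       [-5.74059503e-04, -2.82306787e-01,  9.59324006e-01,
        -1.67614417e-01],
       [ 0.00000000e+00,  0.00000000e+00,  0.00000000e+00,
         1.00000000e+00]])}
```

View pics/top0.png

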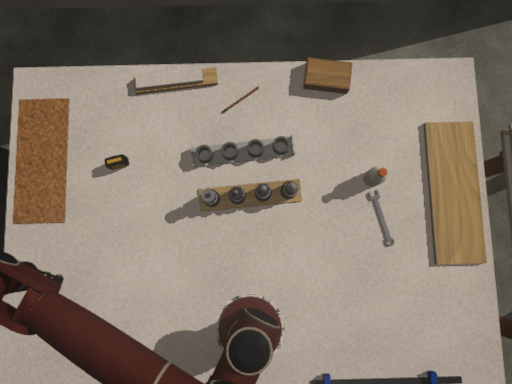

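View pics/side0.png

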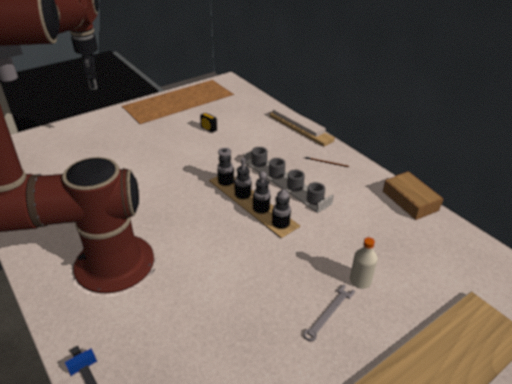

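The top view shows the rack row at about (210,197), (237,194), (263,191), (289,189) and the magazine pockets behind it at (204,154), (230,151), (256,148), (281,146). Image left is robot left. The bystanders, at (117,161), (375,177) and (380,220), are clear of both rows.

Run:
```python
from h import *
for n in("top","side"):
    z=np.load(n+"0.npz"); P=cloud(cam(n),z["d"]); Z=P[...,2]
    ok=(abs(P[...,1])<.35)&(P[...,0]>.35)&(P[...,0]<1)
    print(n,"bench z",np.median(Z[ok&(Z<.03)]))
    for lo,hi in((.048,.068),(.075,.16)):
        m=(ok&(Z>lo)&(Z<hi)).astype(np.uint8)
        k,l,st,c=cv2.connectedComponentsWithStats(m)
        for i in range(1,k):
            if st[i,4]>25:
                q=P[l==i]; print(lo,st[i,4],c[i].round(1),((q.min(0)+q.max(0))/2).round(4),np.ptp(q,0).round(3),q[:,2].max().round(3))
z=np.load("top0.npz")
# detected circles of pocket tops
for(u,v)in((204,154),(230,151),(256,148),(281,146)): print(ray(cam("top"),u,v,.06).round(3))
hsv=cv2.cvtColor(z["im"],cv2.COLOR_RGB2HSV)
m=cv2.inRange(hsv,(8,80,60),(25,255,255)); m[:175]=0;m[215:]=0;m[:,:190]=0;m[:,310:]=0
q=np.argwhere(m)[:,::-1].astype(np.float32); r=cv2.minAreaRect(q); print(r)
b=np.array([ray(cam("top"),*p,.008) for p in cv2.boxPoints(r)]);print(b.round(3),b.mean(0))
big=cv2.resize(z["im"][110:230,170:330],None,fx=5,fy=5,interpolation=cv2.INTER_CUBIC); cv2.imwrite("pics/crop.png",big[...,::-1])
```

```text
top bench z 0.001292020158942142
0.048 892 [324.4  72.5] [ 0.8817 -0.2827  0.0564] [0.119 0.134 0.017] 0.065
0.048 124 [281.2 143.7] [ 0.6243 -0.1235  0.0575] [0.055 0.055 0.019] 0.067
0.048 121 [255.4 146.6] [ 0.616  -0.0348  0.0583] [0.054 0.052 0.019] 0.068
0.048 118 [229.4 149.6] [0.6075 0.055  0.0581] [0.055 0.052 0.019] 0.068
0.048 119 [203.3 152.4] [0.599  0.1446 0.0573] [0.055 0.052 0.019] 0.067
0.048 38 [284.5 189.6] [ 0.4661 -0.1333  0.0581] [0.055 0.031 0.019] 0.068
0.048 31 [215.5 198.3] [0.4445 0.1091 0.0579] [0.054 0.031 0.02 ] 0.068
0.048 43 [263.6 196.1] [ 0.4489 -0.0565  0.0594] [0.032 0.055 0.015] 0.067
0.075 151 [290.9 188. ] [ 0.4667 -0.1488  0.1097] [0.048 0.051 0.069] 0.144
0.075 152 [262.9 189.8] [ 0.46   -0.0546  0.1126] [0.045 0.044 0.075] 0.15
0.075 148 [236.8 193.1] [0.454  0.0314 0.1131] [0.048 0.047 0.076] 0.151
0.075 171 [208.9 195.7] [0.4412 0.1224 0.108 ] [0.045 0.047 0.066] 0.141
side bench z -0.0020594787456974517
0.048 112 [259.6 151.9] [0.6002 0.14   0.0549] [0.059 0.056 0.013] 0.062
0.048 124 [277.  163.3] [0.6069 0.0529 0.0547] [0.06  0.058 0.013
[... 453 characters left out ...]
67
0.048 101 [280.7 214.8] [ 0.4629 -0.1545  0.0579] [0.054 0.05  0.02 ] 0.068
0.075 243 [224.8 157.6] [0.4445 0.1202 0.1047] [0.045 0.046 0.059] 0.134
0.075 202 [243.  171.9] [0.4522 0.0287 0.1104] [0.042 0.047 0.071] 0.146
0.075 241 [262.2 184.1] [ 0.4607 -0.0574  0.1104] [0.043 0.044 0.071] 0.146
0.075 249 [282.3 200.6] [ 0.4618 -0.1543  0.1073] [0.039 0.037 0.065] 0.14
[0.594 0.143 0.06 ]
[0.602 0.053 0.06 ]
[ 0.611 -0.036  0.06 ]
[ 0.616 -0.123  0.06 ]
((249.57266235351562, 194.75103759765625), (22.218780517578125, 101.94310760498047), 84.47245788574219)
[[ 0.481  0.172  0.008]
 [ 0.507 -0.187  0.008]
 [ 0.429 -0.192  0.008]
 [ 0.403  0.165  0.008]] [ 0.45480765 -0.01072863  0.008     ]
```

View pics/crop.png

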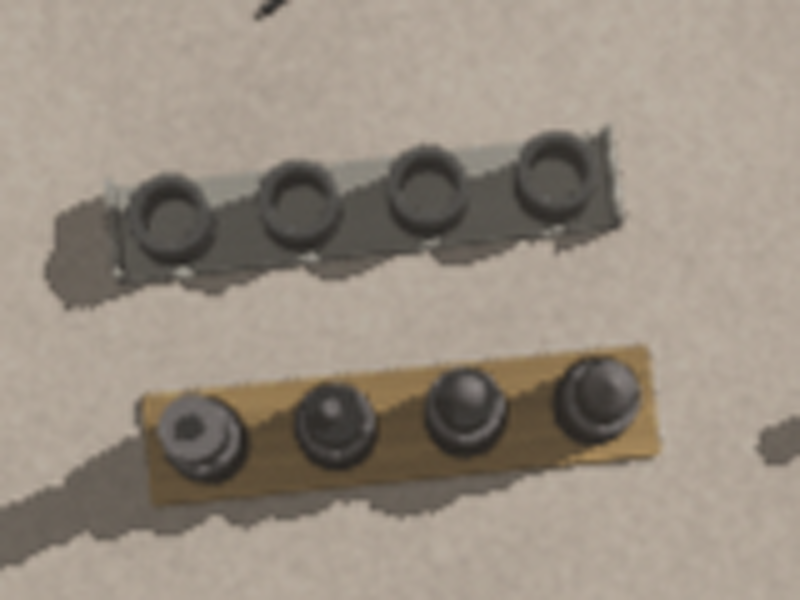

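From left to right the holders are disc, straight, ball and vee. Both rows are yawed about +0.08 rad. I'll go to a pose above both rows, with the fingers closing across the row.

Request:
jog_arm --targets '[[[0, 0, -3.8], [0, 0, 1], 100], [[-19.9, -17.6, -3.8], [0, 0, 8.1], 100], [[-19.9, -17.6, -3.8], [0, 0, 8.1], 100], [[-19.9, -17.6, -3.8], [0, 0, 8.1], 100], [[-19.9, -17.6, -3.8], [0, 0, 8.1], 100], [[-19.9, -17.6, -3.8], [0, 0, 8.1], 100], [[-19.9, -17.6, -3.8], [0, 0, 8.1], 100], [[-19.9, -17.6, -3.8], [0, 0, 8.1], 100]]'

```text
time: 1.1
tool_pos: [0.4236, 0.1994, 0.2887]
tool_rot: [-0.0, 0.676, 0.737, 0.0]
contact_force: [1.4, 0.3, 0.0]
gripper_width: 1.001
grasp_force: 0.0
```

```bash
cat >> h.py <<'E'
def to(p,yaw):
    "shift and turn units to a TCP point, tool y along world yaw, tool down"
    s=state(); q=s["tool_rot"]; A=R.from_quat([q[1],q[2],q[3],q[0]])
    y=np.array([np.cos(yaw),np.sin(yaw),0]); z=np.array([0,0,-1.]); x=np.cross(y,z)
    B=R.from_matrix(np.stack([x,y,z],1))
    return (A.inv().apply(np.array(p)-s["tool_pos"])/.025).round(2), (np.degrees((A.inv()*B).as_rotvec())/8).round(2)
E
python3 -c "
from h import *
print(state()['tool_pos'],to([.53,0,.3],.08))"
```

```text
[0.42362147 0.1994122  0.28871853] (array([-8.31,  3.55, -0.45]), array([ 0.  , -0.  ,  0.04]))
```

Request:
jog_arm --targets '[[[-8.3, 3.5, -0.4], [0, 0, 0], 100], [[-8.3, 3.5, -0.4], [0, 0, 0], 100], [[-8.3, 3.5, -0.4], [0, 0, 0], 100], [[-8.3, 3.5, -0.4], [0, 0, 0], 100], [[-8.3, 3.5, -0.4], [0, 0, 0], 100], [[-8.3, 3.5, -0.4], [0, 0, 0], 100]]'

```text
time: 1.85
tool_pos: [0.5279, 0.0025, 0.2985]
tool_rot: [-0.001, 0.676, 0.737, -0.0]
contact_force: [-0.1, 0.9, -0.2]
gripper_width: 0.998
grasp_force: 0.0
```

Run:
```python
from h import *
s=state(); im,d=grab_frame("wrist"); print(s["tool_pos"],s["tool_rot"]); cv2.imwrite("pics/w1.png",im[...,::-1]); np.savez("w1.npz",im=im,d=d)
c=cam("wrist",s); P=cloud(c,d); Z=P[...,2]; ok=(abs(P[...,1])<.25)&(P[...,0]>.38)&(P[...,0]<.7)
for lo,hi in((.052,.07),(.08,.112)):
    m=(ok&(Z>lo)&(Z<hi)).astype(np.uint8)
    k,l,st,cc=cv2.connectedComponentsWithStats(m)
    for i in range(1,k):
        if st[i,4]>60:
            q=P[l==i]; e=cv2.minEnclosingCircle(q[:,:2].astype(np.float32)); print(lo,st[i,4],cc[i].round(),np.round(e[0],4),round(e[1],4),np.median(q[:,2]).round(4),q[:,2].max().round(4))
```

```text
[0.52789042 0.00251055 0.29847078] [-5.86814355e-04  6.76016184e-01  7.36886523e-01 -1.60660042e-04]
0.052 1071 [323.  39.] [0.6004 0.1465] 0.0288 0.0585 0.0611
0.052 320 [204.  57.] [0.4457 0.1239] 0.0284 0.0585 0.0699
0.052 882 [319. 118.] [0.6083 0.0569] 0.0285 0.0585 0.0612
0.052 230 [204. 115.] [0.4528 0.035 ] 0.0282 0.0582 0.0699
0.052 762 [315. 186.] [ 0.6163 -0.0322] 0.0285 0.0584 0.0607
0.052 217 [199. 180.] [ 0.4602 -0.0529] 0.0281 0.0586 0.0699
0.052 684 [312. 247.] [ 0.6247 -0.1214] 0.0287 0.0583 0.0611
0.052 385 [203. 244.] [ 0.4664 -0.144 ] 0.0283 0.0587 0.0699
0.08 199 [196.  52.] [0.4505 0.1213] 0.0193 0.0995 0.1093
0.08 952 [189. 128.] [0.4527 0.0334] 0.0212 0.1083 0.1117
0.08 736 [196. 198.] [ 0.4621 -0.054 ] 0.0213 0.1081 0.1114
0.08 524 [196. 262.] [ 0.4647 -0.1468] 0.0213 0.1043 0.1105
```

View pics/w1.png

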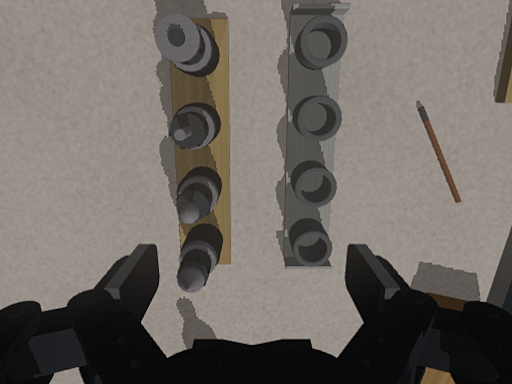

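The pocket and cup radii (28.5 mm) and rim heights (about 59 mm) match the given sizes. I'll start with the vee (right-most) and put it in the left-most pocket.

```bash
cat >> h.py <<'E'
PK=np.array([[.6004,.1465],[.6083,.0569],[.6163,-.0322],[.6247,-.1214]])
CU=np.array([[.4457,.1235],[.4528,.0345],[.4612,-.0533],[.4660,-.1448]])
def at(xy,z,yaw=.083): return to([*xy,z],yaw)
E
python3 -c "
from h import *
print(at(CU[3],.21),at(CU[3],.083))"
```

```text
(array([-5.67, -2.97,  3.55]), array([-0.  , -0.  ,  0.03])) (array([-5.68, -2.97,  8.63]), array([-0.  , -0.  ,  0.03]))
```

Request:
jog_arm --targets '[[[-5.7, -3, 3], [0, 0, 0], 100], [[-5.7, -3, 3], [0, 0, 0], 100], [[-5.7, -3, 3], [0, 0, 0], 100], [[-5.7, -3, 4], [0, 0, 0], 100], [[-5.7, -3, 5.5], [0, 0, 0], 100], [[-5.7, -3, 7], [0, 0, 0], 100], [[-5.7, -3, 8.1], [0, 0, 0], 100], [[-5.7, -3, 8.6], [0, 0, 0], 100]]'

```text
time: 2.9
tool_pos: [0.4648, -0.1446, 0.0822]
tool_rot: [-0.001, 0.675, 0.738, -0.0]
contact_force: [0.5, 0.4, 1.0]
gripper_width: 0.998
grasp_force: 0.0
```

Request:
jog_arm --targets '[[[0, 0, 0], [0, 0, 0], 100], [[0, 0, 0], [0, 0, 0], 40], [[0, 0, 0], [0, 0, 0], 35], [[0, 0, 0], [0, 0, 0], 20], [[0, 0, 0], [0, 0, 0], 20], [[0, 0, 0], [0, 0, 0], 20], [[0, 0, 0], [0, 0, 0], 20], [[0, 0, 0], [0, 0, 0], 20]]'

```text
time: 3.9
tool_pos: [0.4662, -0.1468, 0.0854]
tool_rot: [0.001, 0.676, 0.737, -0.0]
contact_force: [-4.1, 0.3, 5.6]
gripper_width: 0.36
grasp_force: 58.9
```

```bash
python3 -c "
from h import *
s=state();print(s['tool_pos'],s['gripper_width'],s['grasp_force'],s['contact_force'])
print(at(PK[0],.235),at(PK[0],.083))"
```

```text
[ 0.46621767 -0.14678546  0.08535219] 0.3604154739862868 58.91404684606641 [-4.0712079   0.33119976  5.56945551]
(array([11.22,  6.36, -5.99]), array([0.  , 0.01, 0.02])) (array([11.23,  6.35,  0.09]), array([0.  , 0.01, 0.02]))
```

The opening reads 0.36, about 31 mm if the scale is linear, where a 40 mm nut should give about 0.47. I'll check before lifting.

Run:
```python
from h import *
im,d=grab_frame("side"); a=cv2.resize(im[120:260,190:340],(450,420),interpolation=cv2.INTER_CUBIC)
im,d=grab_frame("wrist"); b=im[60:,:350]; o=np.zeros((420,800,3),np.uint8); o[:,:450]=a; o[:324,450:]=b[:324]
cv2.imwrite("pics/g1.png",o[...,::-1])
```

```text
(no output)
```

View pics/g1.png

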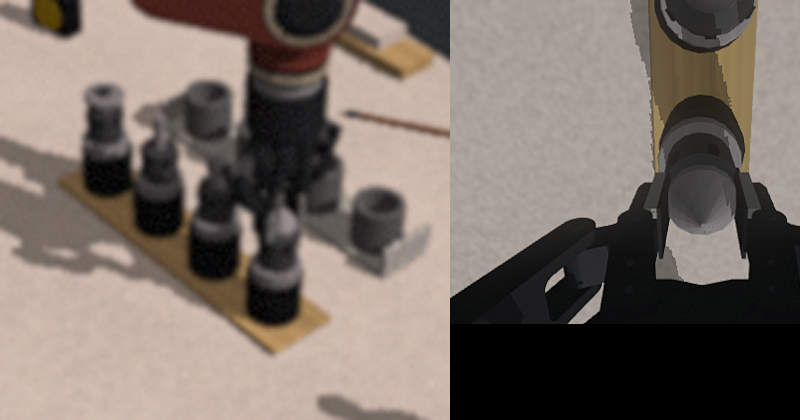

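The picture shows the pads on both sides of the nut, with the cone between them at (700,195), so the grip looks plausible. I'll do a small test lift.

Request:
jog_arm --targets '[[[0, 0, -0.3], [0, 0, 0], 20], [[0, 0, -0.8], [0, 0, 0], 20], [[0, 0, -1.2], [0, 0, 0], 20], [[0, 0, -1.2], [0, 0, 0], 20]]'

```text
time: 4.5
tool_pos: [0.4667, -0.1467, 0.1154]
tool_rot: [0.001, 0.676, 0.737, 0.0]
contact_force: [-0.1, -1.3, -3.8]
gripper_width: 0.366
grasp_force: 59.7
```

Run:
```python
from h import *
s=state(); print(s['tool_pos'],s['contact_force'],s['ft_torque'],s["gripper_width"])
im,d=grab_frame("side"); a=cv2.resize(im[140:260,220:340],(560,560),interpolation=cv2.INTER_CUBIC)
cv2.imwrite("pics/g2.png",a[...,::-1])
```

```text
[ 0.46665418 -0.14672979  0.1154059 ] [-0.11984822 -1.32648033 -3.84331376] [ 0.04544878 -0.02173028  0.01745059] 0.3655159549613131
```

View pics/g2.png

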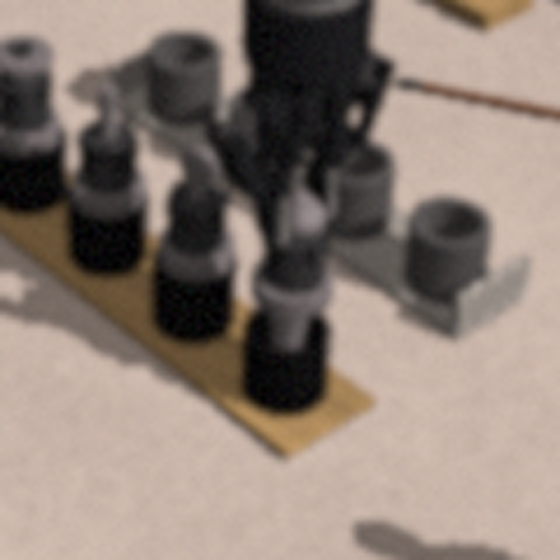

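The holder is held upright with the right weight (3.8 N), so the gripper scale is just non-linear. Now carrying it over to the left-most pocket.

Request:
jog_arm --targets '[[[0, 0, -1.5], [0, 0, 0], 20], [[0, 0, -3.3], [0, 0, 0], 20], [[0.5, 0.3, -4.8], [0, 0, 0], 20], [[2.5, 1.4, -4.8], [0, 0, 0], 20], [[4.5, 2.5, -4.8], [0, 0, 0], 20], [[6.5, 3.7, -4.8], [0, 0, 0], 20], [[8.5, 4.8, -4.8], [0, 0, 0], 20], [[10.2, 5.8, -4.8], [0, 0, 0], 20]]'

```text
time: 5.55
tool_pos: [0.5885, 0.1223, 0.233]
tool_rot: [-0.0, 0.676, 0.737, -0.0]
contact_force: [0.7, -0.2, -3.4]
gripper_width: 0.357
grasp_force: 60.4
```

Request:
jog_arm --targets '[[[0.7, 0.4, 0], [0, 0, 0], 20], [[1, 0.55, 0], [0, 0, 0], 20], [[1, 0.55, 0], [0, 0, 0], 20], [[1, 0.55, 0], [0, 0, 0], 20]]'

```text
time: 6.05
tool_pos: [0.5997, 0.145, 0.234]
tool_rot: [0.0, 0.677, 0.736, -0.0]
contact_force: [-0.1, -0.3, -3.5]
gripper_width: 0.36
grasp_force: 60.5
```

Run:
```python
from h import *
s=state(); print(s['tool_pos'],s['contact_force'],s["gripper_width"],at(PK[0],.087))
```

```text
[0.59967339 0.14502767 0.23401082] [-0.14010653 -0.2933233  -3.46246576] 0.3597531750635928 (array([0.06, 0.04, 5.88]), array([-0.  ,  0.  ,  0.01]))
```

Request:
jog_arm --targets '[[[0, 0, 1.5], [0, 0, 0], 20], [[0, 0, 3], [0, 0, 0], 20], [[0, 0, 4.2], [0, 0, 0], 20], [[0, 0, 5], [0, 0, 0], 20], [[0, 0, 5.5], [0, 0, 0], 20], [[0, 0, 5.8], [0, 0, 0], 20], [[0, 0, 5.8], [0, 0, 0], 20], [[0, 0, 5.8], [0, 0, 0], 20]]'

```text
time: 7.05
tool_pos: [0.6008, 0.1464, 0.0902]
tool_rot: [0.001, 0.676, 0.737, 0.001]
contact_force: [1.0, 0.1, -3.6]
gripper_width: 0.359
grasp_force: 60.5
```

Run:
```python
from h import *
s=state(); print(s['tool_pos'],s['contact_force'],s["gripper_width"])
im,d=grab_frame("side"); a=cv2.resize(im[100:220,200:320],(560,560),interpolation=cv2.INTER_CUBIC)
cv2.imwrite("pics/g3.png",a[...,::-1])
```

```text
[0.60076011 0.14643013 0.09024202] [ 1.01732284  0.06527905 -3.60465987] 0.35882661208573363
```

View pics/g3.png

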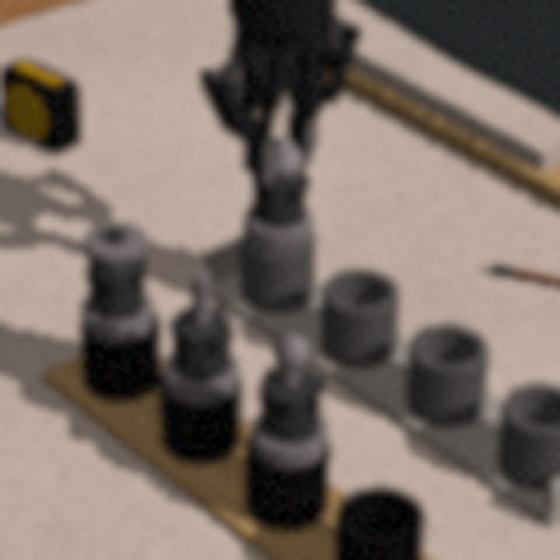

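The taper is in the pocket bore and still hanging (3.6 N), so I'll lower it until it takes the weight, then release.

Request:
jog_arm --targets '[[[0, 0, 0.1], [0, 0, 0], 20], [[0, 0, 0.16], [0, 0, 0], 20], [[0, 0, 0.22], [0, 0, 0], 20], [[0, 0, 0.22], [0, 0, 0], 20], [[0, 0, 0.22], [0, 0, 0], 20]]'

```text
time: 7.72
tool_pos: [0.6003, 0.1464, 0.0855]
tool_rot: [0.0, 0.676, 0.737, 0.0]
contact_force: [-4.3, 0.5, 5.9]
gripper_width: 0.358
grasp_force: 61.2
```

Request:
jog_arm --targets '[[[0, 0, 0], [0, 0, 0], 45], [[0, 0, 0], [0, 0, 0], 70], [[0, 0, 0], [0, 0, 0], 100], [[0, 0, 0], [0, 0, 0], 100], [[0, 0, -1], [0, 0, 0], 100], [[0, 0, -2.5], [0, 0, 0], 100], [[0, 0, -4.5], [0, 0, 0], 100], [[0, 0, -5.2], [0, 0, 0], 100]]'

```text
time: 8.72
tool_pos: [0.6018, 0.1465, 0.2179]
tool_rot: [0.002, 0.676, 0.737, 0.002]
contact_force: [0.6, 0.0, 0.8]
gripper_width: 0.999
grasp_force: 0.0
```

Run:
```python
from h import *
s=state(); print(s['tool_pos'],s["gripper_width"],at(CU[2],.083),at(CU[1],.083),at(CU[0],.083))
im,d=grab_frame("wrist"); P=cloud(cam("wrist",s),d); m=(np.hypot(*(P[...,:2]-PK[0]).transpose(2,0,1))<.06)&(P[...,2]>.065)&(P[...,2]<.16)
q=P[m]; f=q[(q[:,2]<.08)]; t=q[q[:,2]>.12]; print("flange",len(f),((f.min(0)+f.max(0))/2).round(4),np.ptp(f,0).round(3),np.median(f[:,2]),"cone",t.mean(0).round(4),t.max(0)[2])
```

```text
[0.60175329 0.14654636 0.21789118] 0.9985668123868524 (array([-7.48, -6.32,  5.35]), array([ 0.05, -0.  ,  0.02])) (array([-3.95, -6.36,  5.35]), array([ 0.05, -0.  ,  0.02])) (array([-0.38, -6.33,  5.35]), array([ 0.05, -0.  ,  0.02]))
flange 551 [0.5992 0.1533 0.0726] [0.05  0.036 0.015] 0.07260608327799434 cone [0.599  0.1477 0.1282] 0.14049164569426187
```

The vee is seated: flange at 73 mm, point at 140 mm, centred to within 2 mm. Next is the ball, to the second pocket.

Request:
jog_arm --targets '[[[-2.4, -2, 0], [0, 0, 0], 100], [[-4.6, -3.9, 0], [0, 0, 0], 100], [[-6.5, -5.5, 0], [0, 0, 0], 100], [[-7.5, -6.3, 0], [0, 0, 0], 100], [[-7.5, -6.3, 0.4], [0, 0, 0], 100], [[-7.5, -6.3, 2], [0, 0, 0], 100], [[-7.5, -6.3, 3.8], [0, 0, 0], 100], [[-7.5, -6.3, 4.8], [0, 0, 0], 100]]'

```text
time: 9.78
tool_pos: [0.4568, -0.0525, 0.0888]
tool_rot: [-0.003, 0.676, 0.737, -0.001]
contact_force: [0.8, -0.1, -0.3]
gripper_width: 1.001
grasp_force: 0.0
```

```bash
python3 -c "
from h import *
s=state();print(s['tool_pos'],s['contact_force'],at(CU[2],.086))"
```

```text
[ 0.45683828 -0.05250137  0.08879837] [ 0.83531694 -0.11553344 -0.32252447] (array([-0.05,  0.17,  0.11]), array([-0.04, -0.02,  0.03]))
```

Request:
jog_arm --targets '[[[0, 0, 0], [0, 0, 0], 100], [[0, 0, 0], [0, 0, 0], 20], [[0, 0, 0], [0, 0, 0], 20], [[0, 0, 0], [0, 0, 0], 20], [[0, 0, 0], [0, 0, 0], 20], [[0, 0, 0], [0, 0, 0], 20], [[0, 0, 0], [0, 0, 0], 20], [[0, 0, 0], [0, 0, 0], 20]]'

```text
time: 10.78
tool_pos: [0.4603, -0.0543, 0.0948]
tool_rot: [0.001, 0.676, 0.737, 0.001]
contact_force: [2.2, 1.1, 4.8]
gripper_width: 0.238
grasp_force: 58.7
```

```bash
python3 -c "
from h import *
s=state();print(s['tool_pos'],s['contact_force'],s['gripper_width'],at(PK[1],.235))"
```

```text
[ 0.46026226 -0.05431449  0.09478599] [2.21472046 1.08738938 4.83667512] 0.2382359581144657 (array([ 3.92,  6.3 , -5.59]), array([0.02, 0.01, 0.02]))
```

The opening is narrower this time (0.24 against 0.36) and the tool has ridden up 6 mm, so I'll look before lifting.

Run:
```python
from h import *
im,d=grab_frame("side"); a=cv2.resize(im[130:240,210:320],(440,440),interpolation=cv2.INTER_CUBIC)
im,d=grab_frame("wrist"); np.savez("w2.npz",im=im,d=d,**{k:state()[k] for k in("tool_pos","tool_rot")}); b=im[100:,70:430]; o=np.zeros((440,800,3),np.uint8); o[:,:440]=a; o[:284,440:]=b
cv2.imwrite("pics/g4.png",o[...,::-1])
```

```text
(no output)
```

View pics/g4.png

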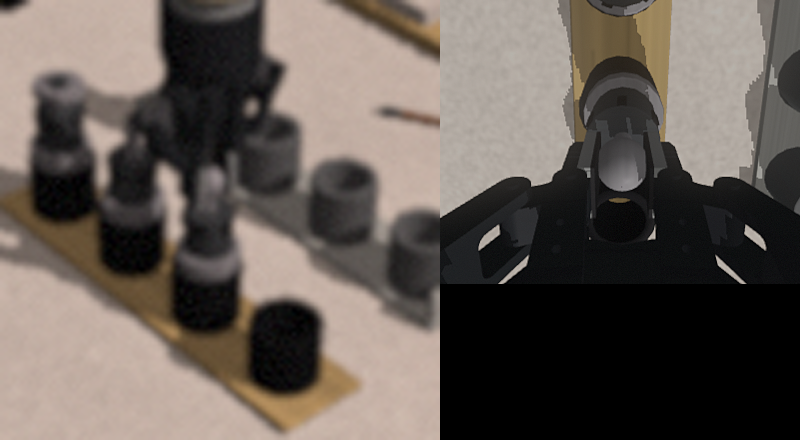

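The fingers have closed on the ball above the nut, with their tips riding on the nut's top. I'll open, go about 12 mm lower and regrip.

Request:
jog_arm --targets '[[[0, 0, 0], [0, 0, 0], 45], [[0, 0, 0], [0, 0, 0], 70], [[0, 0, 0], [0, 0, 0], 100], [[0, 0, 0], [0, 0, 0], 100], [[0, 0, 0], [0, 0, 0], 100]]'

```text
time: 11.5
tool_pos: [0.459, -0.054, 0.0933]
tool_rot: [-0.0, 0.676, 0.737, -0.0]
contact_force: [0.6, 0.2, -0.1]
gripper_width: 0.998
grasp_force: 0.0
```

Run:
```python
from h import *
s=state();print(s['tool_pos'],s['contact_force'],s['gripper_width'],at(CU[2],.077))
im,d=grab_frame("wrist"); P=cloud(cam("wrist",s),d)
z=np.load("w2.npz")
P2=cloud(cam("wrist",z),z["d"])
for Q in(P,P2):
    m=(np.hypot(*(Q[...,:2]-CU[2]).transpose(2,0,1))<.05)&(Q[...,1]>-.048)&(abs(Q[...,0]-.4605)<.012)&(Q[...,2]>.06)
    print("holder slice z hist",np.histogram(Q[m][:,2],bins=np.arange(.06,.17,.01))[0])
```

```text
[ 0.45899138 -0.05403722  0.09334817] [ 0.57709223  0.21411753 -0.14030479] 0.9978433897697608 (array([0.02, 0.09, 0.65]), array([-0.  , -0.  ,  0.02]))
holder slice z hist [ 132  554  201  206 1260    8   20  603  199    0    0]
holder slice z hist [ 122  538  199  206 1197   66   89  662  351  250   72]
```

Request:
jog_arm --targets '[[[0, 0.08, 0.3], [0, 0, 0], 100], [[0, 0.08, 0.6], [0, 0, 0], 100], [[0, 0.08, 0.6], [0, 0, 0], 100], [[0, 0.08, 0.6], [0, 0, 0], 100]]'

```text
time: 12.05
tool_pos: [0.461, -0.0539, 0.0783]
tool_rot: [-0.0, 0.676, 0.737, -0.0]
contact_force: [-0.3, -0.7, 0.5]
gripper_width: 1.0
grasp_force: 0.0
```

Request:
jog_arm --targets '[[[0, 0, 0], [0, 0, 0], 20], [[0, 0, 0], [0, 0, 0], 20], [[0, 0, 0], [0, 0, 0], 20], [[0, 0, 0], [0, 0, 0], 20], [[0, 0, 0], [0, 0, 0], 20], [[0, 0, 0], [0, 0, 0], 20], [[0, 0, 0], [0, 0, 0], 20]]'

```text
time: 12.92
tool_pos: [0.4617, -0.054, 0.0794]
tool_rot: [0.0, 0.676, 0.737, 0.0]
contact_force: [-1.2, 0.5, 5.0]
gripper_width: 0.419
grasp_force: 59.6
```

The opening is now 0.42, which is the nut. Lifting and carrying it to pocket 2.

Request:
jog_arm --targets '[[[0, 0, -0.5], [0, 0, 0], 20], [[0, 0, -1.7], [0, 0, 0], 20], [[0, 0, -3.4], [0, 0, 0], 20], [[0, 0, -5.1], [0, 0, 0], 20], [[0, 0.3, -6.2], [0, 0, 0], 20], [[1, 1.8, -6.2], [0, 0, 0], 20], [[2.2, 3.6, -6.2], [0, 0, 0], 20], [[3.3, 5.3, -6.2], [0, 0, 0], 20]]'

```text
time: 13.92
tool_pos: [0.5862, 0.0407, 0.232]
tool_rot: [-0.001, 0.676, 0.737, -0.001]
contact_force: [-0.7, -1.3, -5.2]
gripper_width: 0.419
grasp_force: 61.1
```

Request:
jog_arm --targets '[[[0.4, 0.7, 0], [0, 0, 0], 20], [[0.6, 0.95, 0], [0, 0, 0], 20], [[0.6, 0.95, 0], [0, 0, 0], 20], [[0.6, 0.95, 0], [0, 0, 0], 20]]'

```text
time: 14.42
tool_pos: [0.6076, 0.056, 0.2333]
tool_rot: [-0.0, 0.676, 0.737, -0.0]
contact_force: [1.0, 0.4, -4.3]
gripper_width: 0.419
grasp_force: 61.5
```

```bash
python3 -c "
from h import *
s=state();print(s['tool_pos'],s['contact_force'],s['gripper_width'],at(PK[1],.0795))"
```

```text
[0.60758521 0.05604914 0.23325122] [ 0.99182418  0.38569042 -4.31546789] 0.4191498843034519 (array([0.03, 0.04, 6.15]), array([-0.01,  0.  ,  0.02]))
```

Request:
jog_arm --targets '[[[0, 0, 1.5], [0, 0, 0], 20], [[0, 0, 3], [0, 0, 0], 20], [[0, 0, 4.4], [0, 0, 0], 20], [[0, 0, 5.3], [0, 0, 0], 20], [[0, 0, 5.8], [0, 0, 0], 20], [[0, 0, 6.1], [0, 0, 0], 20], [[0, 0, 6.2], [0, 0, 0], 20], [[0, 0, 6.25], [0, 0, 0], 20]]'

```text
time: 15.42
tool_pos: [0.609, 0.0565, 0.0795]
tool_rot: [0.001, 0.676, 0.737, 0.0]
contact_force: [-6.2, -0.1, 4.3]
gripper_width: 0.421
grasp_force: 62.9
```

Request:
jog_arm --targets '[[[0, 0, 0], [0, 0, 0], 20], [[0, 0, 0], [0, 0, 0], 20]]'

```text
time: 15.68
tool_pos: [0.6092, 0.0565, 0.0795]
tool_rot: [0.001, 0.676, 0.737, 0.0]
contact_force: [-4.6, -1.2, 4.8]
gripper_width: 0.417
grasp_force: 62.9
```

It is seated at the same height as when it was picked (79.5 mm, +4.8 N). Releasing and rising.

Request:
jog_arm --targets '[[[0, 0, 0], [0, 0, 0], 50], [[0, 0, 0], [0, 0, 0], 70], [[0, 0, 0], [0, 0, 0], 100], [[0, 0, 0], [0, 0, 0], 100], [[0, 0, -1], [0, 0, 0], 100], [[0, 0, -2.5], [0, 0, 0], 100], [[0, 0, -4.5], [0, 0, 0], 100], [[0, 0, -5.5], [0, 0, 0], 100]]'

```text
time: 16.68
tool_pos: [0.6098, 0.0567, 0.2186]
tool_rot: [0.002, 0.676, 0.737, 0.002]
contact_force: [0.4, -1.2, -0.4]
gripper_width: 0.999
grasp_force: 0.0
```

```bash
cat >> h.py <<'E'
def seat(i):
    s=state(); im,d=grab_frame("wrist"); P=cloud(cam("wrist",s),d)
    q=P[(np.hypot(*(P[...,:2]-PK[i]).transpose(2,0,1))<.045)&(P[...,2]>.065)&(P[...,2]<.165)]
    f=q[q[:,2]<.08]; t=q[q[:,2]>.12]; print("flange",((f.min(0)+f.max(0))/2).round(3),np.median(f[:,2]).round(4),"cutter",t.mean(0).round(4),t[:,2].max().round(4),"pocket",PK[i])
E
python3 -c "
from h import *
seat(1)
s=state();print(s['tool_pos'],s['gripper_width'],at(CU[1],.0785),at(CU[0],.0785))"
```

```text
flange [0.609 0.062 0.073] 0.0725 cutter [0.6095 0.0584 0.1406] 0.1469 pocket [0.6083 0.0569]
[0.61116672 0.05665437 0.22181017] 1.001798796248988 (array([-0.33, -6.44,  5.67]), array([0.07, 0.01, 0.02])) (array([ 3.24, -6.42,  5.67]), array([0.07, 0.01, 0.02]))
```

The ball is seated (flange 73 mm, top 147 mm). Next is the straight one.

Request:
jog_arm --targets '[[[0, -2.3, 0], [0, 0, 0], 100], [[-0.3, -4.6, 0], [0, 0, 0], 100], [[-0.3, -6.3, 0], [0, 0, 0], 100], [[-0.3, -6.4, 0], [0, 0, 0], 100], [[-0.3, -6.4, 0.6], [0, 0, 0], 100], [[-0.3, -6.4, 2.4], [0, 0, 0], 100], [[-0.3, -6.4, 4.3], [0, 0, 0], 100], [[-0.3, -6.4, 5.2], [0, 0, 0], 100]]'

```text
time: 17.73
tool_pos: [0.4478, 0.0358, 0.08]
tool_rot: [-0.003, 0.676, 0.737, -0.002]
contact_force: [0.3, -0.4, 0.4]
gripper_width: 1.001
grasp_force: 0.0
```

Request:
jog_arm --targets '[[[0, 0, 0], [0, 0, 0], 100], [[0, 0, 0], [0, 0, 0], 100]]'

```text
time: 17.98
tool_pos: [0.4506, 0.0355, 0.0853]
tool_rot: [0.0, 0.676, 0.737, 0.0]
contact_force: [-0.3, 0.3, 1.0]
gripper_width: 0.996
grasp_force: 0.0
```

```bash
python3 -c "
from h import *
s=state();print(s['tool_pos'],s['contact_force'],at(CU[1],.0785))"
```

```text
[0.45061206 0.03545346 0.08528783] [-0.33352229  0.30244315  0.99264108] (array([-0.05,  0.08,  0.27]), array([0.01, 0.  , 0.02]))
```

Request:
jog_arm --targets '[[[-0.03, 0.08, 0.27], [0, 0, 0], 100], [[-0.03, 0.08, 0.27], [0, 0, 0], 100], [[-0.03, 0.08, 0.27], [0, 0, 0], 20], [[-0.03, 0.08, 0.27], [0, 0, 0], 20], [[-0.03, 0.08, 0.27], [0, 0, 0], 20], [[-0.03, 0.08, 0.27], [0, 0, 0], 20], [[-0.03, 0.08, 0.27], [0, 0, 0], 20], [[-0.03, 0.08, 0.27], [0, 0, 0], 20]]'

```text
time: 18.98
tool_pos: [0.4524, 0.0349, 0.0788]
tool_rot: [0.001, 0.676, 0.737, 0.001]
contact_force: [1.5, 1.0, 5.8]
gripper_width: 0.419
grasp_force: 59.8
```

```bash
python3 -c "
from h import *
s=state();print(s['tool_pos'],s['contact_force'],at(PK[2],.235))"
```

```text
[0.4523901  0.03488621 0.07878491] [1.47290005 1.01174895 5.78556059] (array([-3.24,  6.31, -6.24]), array([0.01, 0.  , 0.02]))
```

Request:
jog_arm --targets '[[[0, 0, -0.5], [0, 0, 0], 20], [[0, 0, -1.7], [0, 0, 0], 20], [[0, 0, -3.4], [0, 0, 0], 20], [[0, 0, -5.1], [0, 0, 0], 20], [[0, 0.3, -6.2], [0, 0, 0], 20], [[-0.9, 1.8, -6.2], [0, 0, 0], 20], [[-1.9, 3.6, -6.2], [0, 0, 0], 20], [[-2.8, 5.3, -6.2], [0, 0, 0], 20]]'

```text
time: 19.98
tool_pos: [0.5899, -0.024, 0.2315]
tool_rot: [-0.001, 0.676, 0.737, -0.001]
contact_force: [0.9, 1.9, -3.9]
gripper_width: 0.419
grasp_force: 61.0
```

Request:
jog_arm --targets '[[[-0.3, 0.7, 0], [0, 0, 0], 20], [[-0.4, 1, 0], [0, 0, 0], 20], [[-0.4, 1, 0], [0, 0, 0], 20], [[-0.4, 1, 0], [0, 0, 0], 20]]'

```text
time: 20.48
tool_pos: [0.6146, -0.0308, 0.2328]
tool_rot: [-0.0, 0.676, 0.737, -0.0]
contact_force: [-0.2, -0.2, -3.0]
gripper_width: 0.416
grasp_force: 61.3
```

```bash
python3 -c "
from h import *
s=state();print(s['tool_pos'],s['contact_force'],s['gripper_width'],at(PK[2],.079))"
```

```text
[ 0.61457633 -0.03081248  0.23279467] [-0.20125486 -0.19963585 -3.03876319] 0.4157963180818281 (array([-0.06,  0.07,  6.15]), array([-0.01, -0.  ,  0.03]))
```

Request:
jog_arm --targets '[[[-0.03, 0, 1.5], [0, 0, 0], 20], [[-0.03, 0, 3], [0, 0, 0], 20], [[-0.03, 0, 4.4], [0, 0, 0], 20], [[-0.03, 0, 5.3], [0, 0, 0], 20], [[-0.03, 0, 5.8], [0, 0, 0], 20], [[-0.03, 0, 6.1], [0, 0, 0], 20], [[-0.03, 0, 6.2], [0, 0, 0], 20], [[-0.03, 0, 6.25], [0, 0, 0], 20]]'

```text
time: 21.48
tool_pos: [0.616, -0.032, 0.0788]
tool_rot: [0.0, 0.676, 0.737, 0.0]
contact_force: [-6.7, 2.3, 6.9]
gripper_width: 0.422
grasp_force: 62.5
```

Request:
jog_arm --targets '[[[0, 0, 0], [0, 0, 0], 20], [[0, 0, 0], [0, 0, 0], 20]]'

```text
time: 21.72
tool_pos: [0.6162, -0.0321, 0.0788]
tool_rot: [0.001, 0.676, 0.737, 0.0]
contact_force: [-5.1, 0.4, 4.9]
gripper_width: 0.423
grasp_force: 62.6
```

Request:
jog_arm --targets '[[[0, 0, 0], [0, 0, 0], 50], [[0, 0, 0], [0, 0, 0], 70], [[0, 0, 0], [0, 0, 0], 100], [[0, 0, 0], [0, 0, 0], 100], [[0, 0, -1], [0, 0, 0], 100], [[0, 0, -2.5], [0, 0, 0], 100], [[0, 0, -4.5], [0, 0, 0], 100], [[0, 0, -5.5], [0, 0, 0], 100]]'

```text
time: 22.72
tool_pos: [0.6169, -0.0323, 0.2181]
tool_rot: [0.002, 0.676, 0.737, 0.001]
contact_force: [0.8, -1.0, 0.2]
gripper_width: 1.003
grasp_force: 0.0
```

```bash
python3 -c "
from h import *
seat(2)
s=state();print(s['tool_pos'],s['gripper_width'],at(CU[0],.0785))"
```

```text
flange [ 0.617 -0.026  0.073] 0.0726 cutter [ 0.6168 -0.0318  0.1412] 0.1481 pocket [ 0.6163 -0.0322]
[ 0.61827104 -0.03251148  0.22130397] 0.995456903237442 (array([ 6.83, -6.39,  5.64]), array([0.07, 0.02, 0.02]))
```

The straight one is seated (top 148 mm). Last is the disc.

Request:
jog_arm --targets '[[[1.7, -1.6, 0], [0, 0, 0], 100], [[3.4, -3.2, 0], [0, 0, 0], 100], [[5.1, -4.8, 0], [0, 0, 0], 100], [[6.5, -6.1, 0], [0, 0, 0], 100], [[6.9, -6.4, 0], [0, 0, 0], 100], [[6.9, -6.4, 1.5], [0, 0, 0], 100], [[6.9, -6.4, 3.3], [0, 0, 0], 100], [[6.9, -6.4, 4.3], [0, 0, 0], 100]]'

```text
time: 23.78
tool_pos: [0.4402, 0.1254, 0.1035]
tool_rot: [-0.001, 0.676, 0.737, -0.001]
contact_force: [0.2, 0.5, -0.2]
gripper_width: 1.004
grasp_force: 0.0
```

Request:
jog_arm --targets '[[[0, 0, 0.5], [0, 0, 0], 100], [[0, 0, 0.9], [0, 0, 0], 100], [[0, 0, 0.9], [0, 0, 0], 100], [[0, 0, 0.9], [0, 0, 0], 100]]'

```text
time: 24.28
tool_pos: [0.4422, 0.1261, 0.0853]
tool_rot: [0.001, 0.676, 0.737, 0.001]
contact_force: [0.6, -0.3, -0.1]
gripper_width: 1.002
grasp_force: 0.0
```

```bash
python3 -c "
from h import *
s=state();print(s['tool_pos'],s['contact_force'],at(CU[0],.0785))"
```

```text
[0.44222962 0.12613769 0.08534248] [ 0.55918559 -0.29784175 -0.08303236] (array([-0.12,  0.13,  0.27]), array([ 0.01, -0.  ,  0.02]))
```

For the disc I'll go a little lower (75 mm), so the pads stay under the 44 mm disc.

Request:
jog_arm --targets '[[[-0.12, 0.13, 0.2], [0, 0, 0], 100], [[-0.12, 0.13, 0.4], [0, 0, 0], 100], [[-0.12, 0.13, 0.4], [0, 0, 0], 20], [[-0.12, 0.13, 0.4], [0, 0, 0], 20], [[-0.12, 0.13, 0.4], [0, 0, 0], 20], [[-0.12, 0.13, 0.4], [0, 0, 0], 20], [[-0.12, 0.13, 0.4], [0, 0, 0], 20], [[-0.12, 0.13, 0.4], [0, 0, 0], 20]]'

```text
time: 25.28
tool_pos: [0.4449, 0.1234, 0.0746]
tool_rot: [0.0, 0.676, 0.737, 0.0]
contact_force: [-2.5, -0.9, 4.4]
gripper_width: 0.488
grasp_force: 60.3
```

```bash
python3 -c "
from h import *
s=state();print(s['tool_pos'],s['contact_force'],s['gripper_width'],at(PK[3],.235))"
```

```text
[0.44488645 0.12341327 0.07461438] [-2.54689827 -0.91587438  4.36352234] 0.48847359452438577 (array([-10.37,   6.32,  -6.42]), array([ 0.  , -0.  ,  0.02]))
```

The opening of 0.49 is the 44 mm disc itself. A grip above the centre of mass is stable, so I'll test lift slowly and check.

Request:
jog_arm --targets '[[[0, 0, -0.2], [0, 0, 0], 20], [[0, 0, -0.5], [0, 0, 0], 20], [[0, 0, -0.8], [0, 0, 0], 20], [[0, 0, -1.1], [0, 0, 0], 20], [[0, 0, -1.2], [0, 0, 0], 20], [[0, 0, -1.2], [0, 0, 0], 20]]'

```text
time: 26.02
tool_pos: [0.445, 0.1234, 0.1045]
tool_rot: [0.0, 0.676, 0.737, 0.0]
contact_force: [-0.7, 0.8, -3.5]
gripper_width: 0.489
grasp_force: 61.0
```

Run:
```python
from h import *
s=state(); print(s['tool_pos'],s['contact_force'],s['ft_torque'],s["gripper_width"])
im,d=grab_frame("side"); a=cv2.resize(im[110:230,190:310],(560,560),interpolation=cv2.INTER_CUBIC)
cv2.imwrite("pics/g5.png",a[...,::-1])
```

```text
[0.44497751 0.1233794  0.10451533] [-0.66129287  0.75470276 -3.50711568] [-0.05833723 -0.06841924  0.00588776] 0.48916420437647945
```

View pics/g5.png

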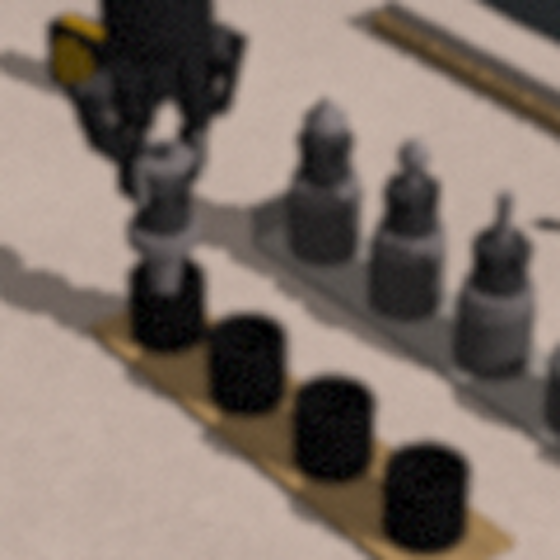

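It is lifted upright and steady. Carrying it gently over the empty cups to the right-most pocket.

Request:
jog_arm --targets '[[[0, 0, -0.6], [0, 0, 0], 20], [[0, 0, -1.5], [0, 0, 0], 20], [[0, 0, -2.6], [0, 0, 0], 20], [[-0.3, 0, -3.7], [0, 0, 0], 20], [[-1, 0, -4.6], [0, 0, 0], 20], [[-2.1, 0.4, -5.2], [0, 0, 0], 20], [[-3.4, 1.1, -5.4], [0, 0, 0], 20], [[-4.8, 2, -5.4], [0, 0, 0], 20]]'

```text
time: 27.08
tool_pos: [0.5059, 0.0072, 0.2413]
tool_rot: [0.001, 0.676, 0.737, 0.001]
contact_force: [0.5, 0.2, -3.3]
gripper_width: 0.485
grasp_force: 61.4
```

Request:
jog_arm --targets '[[[-1.3, 1, 0], [0, 0, 0], 20], [[-2.6, 2, 0], [0, 0, 0], 20], [[-3.8, 2.9, 0], [0, 0, 0], 20], [[-4.7, 3.6, 0], [0, 0, 0], 20], [[-5.3, 4.1, 0], [0, 0, 0], 20], [[-5.6, 4.3, 0], [0, 0, 0], 20], [[-5.6, 4.3, 0], [0, 0, 0], 20], [[-5.6, 4.3, 0], [0, 0, 0], 20]]'

```text
time: 28.08
tool_pos: [0.6237, -0.1215, 0.2394]
tool_rot: [-0.0, 0.676, 0.737, 0.0]
contact_force: [0.0, 0.9, -4.1]
gripper_width: 0.485
grasp_force: 61.4
```

```bash
python3 -c "
from h import *
s=state();print(s['tool_pos'],s['contact_force'],s['gripper_width'],at(PK[3],.0746))"
```

```text
[ 0.62368571 -0.12154465  0.23940467] [ 0.04062347  0.87707524 -4.09404203] 0.48483816088838816 (array([0.  , 0.04, 6.59]), array([-0.  , -0.  ,  0.03]))
```

Request:
jog_arm --targets '[[[0, 0.04, 1], [0, 0, 0], 20], [[0, 0.04, 2.2], [0, 0, 0], 20], [[0, 0.04, 3.5], [0, 0, 0], 20], [[0, 0.04, 4.7], [0, 0, 0], 20], [[0, 0.04, 5.6], [0, 0, 0], 20], [[0, 0.04, 6.2], [0, 0, 0], 20], [[0, 0.04, 6.5], [0, 0, 0], 20], [[0, 0.04, 6.55], [0, 0, 0], 20]]'

```text
time: 29.08
tool_pos: [0.6253, -0.1221, 0.0757]
tool_rot: [0.0, 0.676, 0.737, 0.0]
contact_force: [0.0, 0.6, -3.4]
gripper_width: 0.486
grasp_force: 61.5
```

Request:
jog_arm --targets '[[[0, 0, 0.05], [0, 0, 0], 20], [[0, 0, 0.1], [0, 0, 0], 20], [[0, 0, 0.1], [0, 0, 0], 20]]'

```text
time: 29.45
tool_pos: [0.6259, -0.1224, 0.0747]
tool_rot: [0.001, 0.676, 0.737, 0.0]
contact_force: [-1.3, -0.8, 1.8]
gripper_width: 0.488
grasp_force: 61.8
```

It is seated (the force has turned to +1.8 N at the pick height). Releasing and rising.

Request:
jog_arm --targets '[[[0, 0, 0], [0, 0, 0], 55], [[0, 0, 0], [0, 0, 0], 75], [[0, 0, 0], [0, 0, 0], 100], [[0, 0, 0], [0, 0, 0], 100], [[0, 0, -1], [0, 0, 0], 100], [[0, 0, -2.5], [0, 0, 0], 100], [[0, 0, -4.5], [0, 0, 0], 100], [[0, 0, -6], [0, 0, 0], 100]]'

```text
time: 30.45
tool_pos: [0.6255, -0.1222, 0.2256]
tool_rot: [0.001, 0.676, 0.737, 0.0]
contact_force: [0.6, -0.7, -0.1]
gripper_width: 1.001
grasp_force: 0.0
```

Request:
jog_arm --targets '[[[2, -4, -1.5], [0, 0, 0], 100], [[3, -5, -2], [0, 0, 0], 100], [[3, -5, -2], [0, 0, 0], 100], [[3, -5, -2], [0, 0, 0], 100], [[3, -5, -2], [0, 0, 0], 100]]'

```text
time: 31.08
tool_pos: [0.4944, -0.0583, 0.2725]
tool_rot: [0.0, 0.676, 0.737, -0.0]
contact_force: [0.2, 0.1, 0.0]
gripper_width: 0.998
grasp_force: 0.0
```

Run:
```python
from h import *
for i in range(4):
    try: seat(i)
    except Exception as e: print(i,e)
im,d=grab_frame("side"); a=cv2.resize(im[110:230,215:350],(675,600),interpolation=cv2.INTER_CUBIC); cv2.imwrite("pics/end.png",a[...,::-1])
```

```text
0 zero-size array to reduction operation maximum which has no identity
flange [0.606 0.056 0.072] 0.0726 cutter [0.6068 0.0553 0.1403] 0.1463 pocket [0.6083 0.0569]
flange [ 0.613 -0.034  0.073] 0.0727 cutter [ 0.6146 -0.0327  0.1397] 0.1483 pocket [ 0.6163 -0.0322]
flange [ 0.624 -0.119  0.072] 0.0727 cutter [ 0.6251 -0.1156  0.1292] 0.1353 pocket [ 0.6247 -0.1214]h.py:30: RuntimeWarning: Mean of empty slice.
  f=q[q[:,2]<.08]; t=q[q[:,2]>.12]; print("flange",((f.min(0)+f.max(0))/2).round(3),np.median(f[:,2]).round(4),"cutter",t.mean(0).round(4),t[:,2].max().round(4),"pocket",PK[i])
  ret = um.true_divide(
```

View pics/end.png

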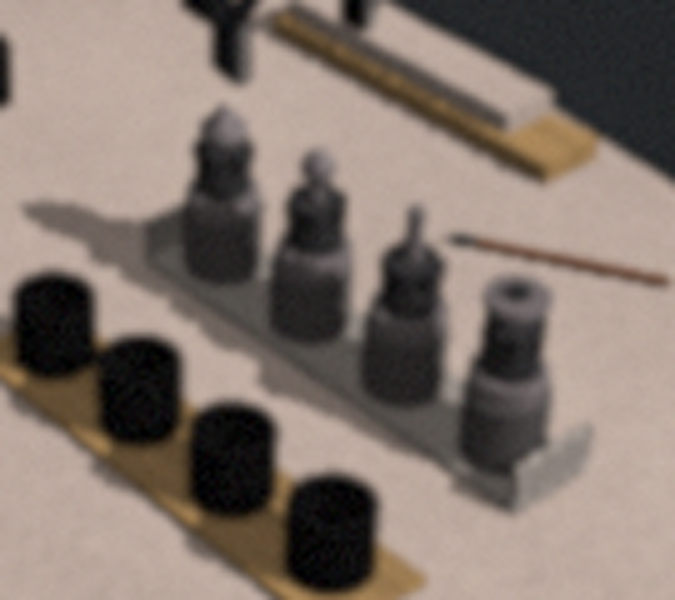

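The side view shows all four holders upright and seated, in the order vee, ball, straight, disc from left to right, and the four cups are empty.

```bash
python3 -c "
from plant import *
print(job_done())"
```

```text
the job is handed in; nothing more can be done
None
```

I moved all four toolholders into the magazine in reverse order and handed the job in at about 31 s; the final picture shows all four upright and seated, with vee, ball, straight and disc from left to right.

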